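# Park the reference sphere in its pocket and hang up the pusher

### The arm

A 6-joint arm with a two-finger parallel gripper is mounted at the origin on the work surface. World frame = base frame: x ahead of the robot, y to its left, z up, the work surface at z = 0. Lengths are in mm, angles in degrees, forces in N, time in s.
With the tool pointing down it reaches from about 300 to 850 mm from the base axis. Payload 4.2 kg.
Tool frame: the origin (TCP) lies on the centre line of the jaws, within the pads' length; the fingertips stand 14 mm ahead of it and the grasp point (between the pads) lies 5 mm behind it; z points along the fingers, y is the direction in which the jaws open and shut (so a half turn about z gives the same grasp; the last joint's range is limited). The gripper opens to 91 mm and grips with 3 to 60 N. Pads are 32 mm wide; open, the fingers measure 118 mm over their backs; the gripper's body (76 mm by 178 mm) begins 60 mm behind the grasp point.
Start: joints at [66.406, 18.312, 89.639, -0, 72.044, -1.146], TCP at [219.57, 531.446, 192.376] pointing down, gripper open.
Joint ranges: [-177.97, 177.97], [-48.28, 115.42], [12.27, 149.76], [-77.06, 257.06], [2.81, 150.46], [-146.56, 146.56]. Speed limits (degrees/s): [147.25, 147.25, 180, 180, 180, 180].

### API

Orientations are given as [roll, pitch, yaw] about the fixed x, y, z axes, in that order (R = Rz(yaw) Ry(pitch) Rx(roll)).
In Python, from workcell import env gives the robot as it stands.
- The arm moves only by the tool play_rows, never from a script. Its argument "increments" is a list of rows, each a list of 5 numbers: the shift along the world's x, y, z in mm, then the turn about the world's z in degrees, then the closure, from 0 (fully open) to 1 (shut). In form: [[x, y, z, yaw, fingers], ...]. A call has 1 to 20 rows; each row shifts and turns the commanded pose from where the row before left it; what a row does not reach is not made up. A row lasts 1/8 s, in which the tool goes at most 62.5 mm and 10.7 degrees, less where a joint would pass 70% of its speed; a pose out of reach is approached as far as the arm can. A call is refused whole if a number of a shift passes 62.5 or a number of a turn 10.7, either way. A call with a gripper value outside its range is refused whole. The fingers move at their own pace and stop on an object; "newtons" is the grip in N (left out, the last holds). Time passes only in rows, so rows that do not move let the fingers close. It gives the time, the measured TCP pose, the force and the opening at its end, in the units of the state.
- env.state(): the state, without advancing time (a new reading comes with each control period).
- env.grab_frame(name): name is "side" or "top" or "wrist"; returns the picture (420x560x3 uint8, red, green, blue); there is no depth.
- env.calibration(name): a dict with "fx", "fy", "cx", "cy" (pixels), "R" (3x3) and "t" (3): a world point X has camera coordinates R X + t; the wrist camera has in their place "hand_eye" (4x4, takes a point from camera to tool coordinates, whose origin is the TCP and whose axes are the flange's). Camera axes: x right, y down, z forward; pixel columns grow to the right and rows downward; lengths in mm; the calibration is good to about 2 mm. A picture is of the moment at which its call begins: read the wrist's pose just before it. calibration takes no time and is no camera call.
- env.job_done(): hands the job in, once; it reports no verdict.
The state is a dict: "time_s": time; "qpos": joint angles; "qvel": joint speeds; "effort": joint torques, N m; "ee_pos": TCP position; "ee_rot": TCP orientation; "force": force on the tool from outside, world axes, zero at the start; "torque": the same for the moment, N m; "gripper_width": finger opening in mm.
Only numpy, scipy, OpenCV 4.12 (cv2) and the standard library are available. Lean on these libraries where they do the work, as an engineer would, in place of code of your own. Each camera call takes 0.05 s, during which the arm holds its last target.

### The job

Take the pusher out of its drying stand and, holding it, gently nudge the white reference sphere across the metal plate with it until the sphere drops into the plate's pocket; the gripper itself must never touch the sphere. Then hang the pusher by its slot on the hook, taking it by the narrow edges of its top so that the slot is free, and while still gripping it tug down gently to be sure that the hook holds it before you let go. Leave everything else where it stands.

Things in the scene. Friction and masses are not known exactly. Their poses are not given: they have to be found in the camera images.
- ball: White ceramic sphere, 60 mm in diameter, about 0.3 kg, loose on the plate; it rolls easily, with slight rolling resistance. Origin is a point on its surface, which turns with it.
- ball_center (a point): Centre of the sphere: 42 mm above the bench while it lies on the plate, about 32 mm once it has dropped into the pocket.
- plate: Fixed flat aluminium plate, 220 mm (its x) by 230 mm (its y), 12 mm thick, with no rim, flat on the bench. Origin: centre of its underside; z up.
- pocket (a point): Centre of the mouth of the plate's only pocket, a round hole 45 mm across through the plate, level with the plate's top (12 mm above the bench); it lies 40 mm from the plate's centre towards plate -x. The sphere sits on its rim, sunk 10 mm.
- pusher: Hand pusher standing upright, 171 mm tall, about 0.25 kg: V-shaped white foot, 14 mm square shaft, flat tab on top. Origin: underside of the foot, below the shaft's centre; z up. A steel tail on the foot, 20 mm wide and 16 mm high, runs back to x = +44 mm. It stands steadily when set down upright and released, on bench or plate.
- pusher_push (a point): Where the centre of a 60 mm sphere lies when it rests against both walls of the pusher's foot: x = -43, y = 0, z = 30 mm from the pusher's origin; axes as the pusher's. The walls are 40 mm high and 10 mm thick and form a V open to pusher -x: inner faces meet at x = -8 mm and spread 60 degrees either side of -x, to tips at x = -34, y = +-45 mm.
- pusher_eye (a point): Top of the tab's slot (middle of the underside of the bar over it), 155 mm above the pusher's origin; axes as the pusher's. It rests on the hook when hung. The aluminium tab, z = 105 to 171 mm, is 40 mm wide (y), 10 mm thick (x), and pierced along x by a slot 18 mm wide, z = 119 to 155 mm.
- pusher_grip (a point): Middle of the bar over the slot (16 mm high), 163 mm above the pusher's origin. From above the tab can be gripped across its faces (along x, 10 mm wide) at this height, the fingers then covering the slot, or across its edges (along y, 40 mm wide) about 18 mm lower, which leaves the slot free for the hook.
- stand: Fixed drying stand where the pusher starts, same position and yaw: base 110 mm square, 8 mm thick, the foot on it; two upright rods 10 mm thick, 178 mm high, at stand x = +4, y = +-30 mm. Each is 5 mm from a tab edge, so only the tab's faces can be gripped here. The pusher comes out straight up 175 mm, or lifted 10 mm and forward (stand -x). Origin: centre of the base's underside.
- hook: Fixed hook stand: dark base 110 x 90 mm, 12 mm thick; a post 16 mm thick and 212 mm high at the origin; from it a level wire 7 mm thick, its axis 205 mm above the bench, runs 100 mm out to hook -x, its end turned up to 220 mm. Origin: on the bench, on the post's axis; z up.
- hook_seat (a point): Top of the wire, 65 mm from the post, 208.5 mm above the bench; axes as the hook's. A slot is passed over the turned-up end moving to hook +x, its middle about 211 mm high, then lowered. When hung, the slot's top lies on the wire within 30 mm of this point along it.
- jar: small clear screw-top jar, 42 mm across, 52 mm tall; origin is the centre of its underside. A bystander: leave it alone.
- weight: brass knob weight, 40 mm across, 50 mm tall; origin is the centre of its underside. A bystander: leave it alone.
- wrench: flat steel wrench, 160 mm long, lying; origin is on the bench under it. A bystander: leave it alone.
- bowl: steel bowl, 120 mm across, 50 mm tall; origin is the centre of its underside. A bystander: leave it alone.
Things that resemble listed ones, but are neither listed nor needed, are in the scene too. What is shaped like the hook but pink or purple is not meant.

How it is judged (in metres and radians):
On the way, in this order (a step that is already met when the one before it is completed fails the run):
1. the sphere has been nudged into the pocket with the pusher, which the gripper holds (horizontal distance between ball_center and pocket below 0.005 m and z of ball_center in the frame of pocket between 0.015 and 0.0235 m and linear speed of ball below 0.05 m/s and contact force between the fingers and pusher above 0.5 N), for 0.2 s.
2. the pusher's slot is on the hook and, still gripped, it is pulled down so that the hook bears more than its weight (over 4.5 N) (x of pusher_eye in the frame of hook_seat between -0.03 and 0.03 m and y of pusher_eye in the frame of hook_seat between -0.008 and 0.008 m and z of pusher_eye in the frame of hook_seat between -0.006 and 0.006 m and contact force between pusher and hook above 4.5 N and contact force between the fingers and pusher above 0.5 N), for 0.1 s.
At the end, for the whole second after the job is handed in: The sphere rests in the pocket (centre within 5 mm of the pocket's axis, sunk onto its rim), and the pusher, let go, hangs at rest by its slot on the hook's wire: the slot's top on the wire within 6 mm in height, 8 mm sideways and 30 mm along from the seat point, within 17 degrees of upright (horizontal distance between ball_center and pocket below 0.005 m and z of ball_center in the frame of pocket between 0.015 and 0.0235 m and x of pusher_eye in the frame of hook_seat between -0.03 and 0.03 m and y of pusher_eye in the frame of hook_seat between -0.008 and 0.008 m and z of pusher_eye in the frame of hook_seat between -0.006 and 0.006 m and linear speed of ball below 0.05 m/s and angle between pusher's own z axis and vertical below 0.3 rad and linear speed of pusher below 0.1 m/s and contact force between pusher and hook above 0.5 N and contact force between the fingers and pusher below 0.1 N); the robot touches nothing.
It fails at once if the gripper or arm touches the sphere (contact force between any of the fingers, the arm and ball above 0.3 N).
It fails at once if the sphere is struck (its surface faster than 1.2 m/s) or leaves the plate (linear speed of ball above 1.2 m/s or z of ball_center in the frame of plate above 0.055 m or x of ball_center in the frame of plate above 0.115 m or x of ball_center in the frame of plate below -0.115 m or y of ball_center in the frame of plate above 0.12 m or y of ball_center in the frame of plate below -0.12 m).
It fails at once if the hook is loaded roughly (over 30 N) (contact force between pusher and hook above 30 N).
It fails at once if a bystander is moved by more than 20 mm (distance of any of jar, weight, wrench, bowl from where it was at the start of the episode above 0.02 m).
It also fails if it takes over 72 s, if anything falls off the work surface, if the arm or the gripper's body presses on something with over 40 N, if the wrist force passes 120 N, or if a joint passes its speed limit or range.

## Working session

There is one attempt and no reset: what is moved stays moved. The work goes in short steps, Python scripts to look and compute and a tool call to move; the robot and the scene stay as the last step left them, time stands still between calls to the robot, and variables do not carry over. Pictures are saved under pics/ and viewed, and the job is handed in when it is done.

Besides the shell and the picture viewer there is one more tool, called after "Call:" in YAML: its name, and indented under it one key for each argument. play_rows: Moves the arm, as the interface text tells. Its arguments: {"type":"object","properties":{"increments":{"type":"array"},"newtons":{"type":"number"}},"required":["increments"]}

```bash
mkdir -p pics; ls
python3 - <<'E'
from workcell import env
import cv2,json,numpy as np
for n in ["side","top","wrist"]:
    im=env.grab_frame(n); cv2.imwrite(f"pics/{n}0.png",im[:,:,::-1])
    c=env.calibration(n); print(n,{k:np.round(v,4).tolist() for k,v in c.items()})
s=env.state();print({k:np.round(v,2).tolist() for k,v in s.items()})
E
```

```text
pics
side {'fx': 417.0912, 'fy': 417.0912, 'cx': 278.3587, 'cy': 204.6085, 'R': [[0.7359, -0.6768, -0.0192], [-0.4384, -0.4547, -0.7753], [0.516, 0.579, -0.6313]], 't': [-293.3741, 399.7007, 846.4751]}
top {'fx': 508.6499, 'fy': 508.6499, 'cx': 276.375, 'cy': 205.227, 'R': [[-0.0303, -0.9995, 0.002], [-0.9795, 0.0293, -0.1992], [0.1991, -0.008, -0.9799]], 't': [177.423, 555.1129, 1566.6561]}
wrist {'fx': 309.2865, 'fy': 309.2865, 'cx': 281.0574, 'cy': 211.6013, 'hand_eye': [[0.0003, -0.9599, -0.2802, 79.6453], [1.0, 0.0003, -0.0, 0.8263], [0.0001, -0.2802, 0.9599, -191.8035], [0.0, 0.0, 0.0, 1.0]]}
{'time_s': 0.15, 'qpos': [66.41, 18.34, 89.69, -0.0, 72.04, -1.15], 'qvel': [0.02, -0.12, -0.14, -0.01, 0.08, 0.0], 'effort': [0.0, -41.28, -23.22, 0.07, 0.04, -0.0], 'ee_pos': [219.38, 531.05, 191.7], 'ee_rot': [-179.92, -0.0, 157.55], 'force': [0.71, -0.95, -0.49], 'torque': [0.02, -0.01, 0.01], 'gripper_width': 91.32}
```

View pics/side0.png

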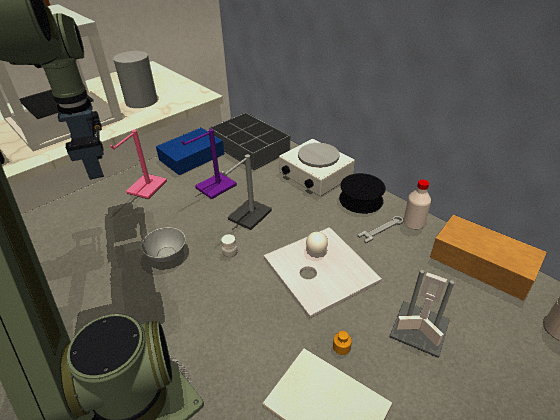

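View pics/top0.png

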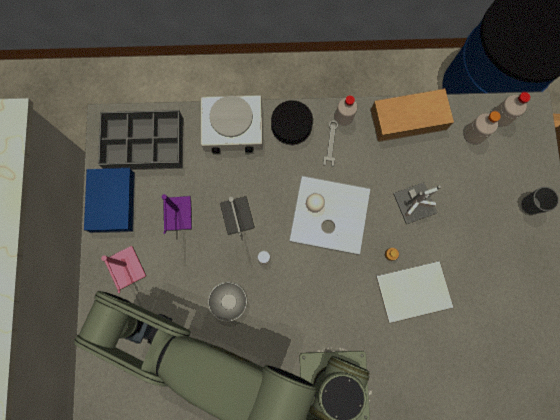

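View pics/wrist0.png

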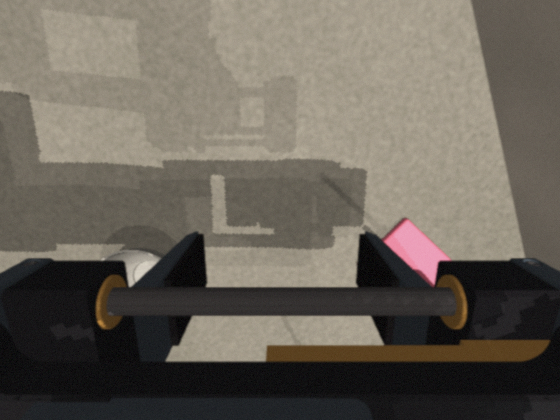

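Side view: the grey hook is at about (248,190), ball (317,243), pocket (308,272) and stand with pusher (427,315). Pink and purple hooks are decoys. I'll zoom in on the top view.

```bash
cat > h.py <<'E'
import numpy as np,cv2
from workcell import env
def cam(n,pose=None):
    c=env.calibration(n); K=np.array([[c['fx'],0,c['cx']],[0,c['fy'],c['cy']],[0,0,1]])
    if n!='wrist': return K,np.array(c['R']),np.array(c['t'])
    from scipy.spatial.transform import Rotation as Ro
    s=pose or env.state()
    T=np.eye(4);T[:3,:3]=Ro.from_euler('xyz',s['ee_rot'],degrees=True).as_matrix();T[:3,3]=s['ee_pos']
    M=np.linalg.inv(T@np.array(c['hand_eye'])); return K,M[:3,:3],M[:3,3]
def ray(n,uv,z,C=None):
    K,R,t=C or cam(n); d=R.T@np.linalg.inv(K)@np.array([uv[0],uv[1],1.]); o=-R.T@t
    return o+d*(z-o[2])/d[2]
def proj(n,X,C=None):
    K,R,t=C or cam(n); p=K@(R@np.array(X,float)+t); return p[:2]/p[2]
def tri(obs): # [(cam,uv)]
    A=[];b=[]
    for C,uv in obs:
        K,R,t=C; d=R.T@np.linalg.inv(K)@np.array([uv[0],uv[1],1.]);d/=np.linalg.norm(d);o=-R.T@t
        P=np.eye(3)-np.outer(d,d);A.append(P);b.append(P@o)
    return np.linalg.lstsq(np.vstack(A),np.hstack(b),rcond=None)[0]
def crop(src,dst,u0,v0,u1,v1,f):
    im=cv2.imread(src)[v0:v1,u0:u1]; cv2.imwrite(dst,cv2.resize(im,None,fx=f,fy=f,interpolation=cv2.INTER_CUBIC))
E
python3 - <<'E'
from h import *
crop('pics/top0.png','pics/top_c1.png',280,170,450,280,4)
crop('pics/top0.png','pics/top_c2.png',150,170,280,270,5)
crop('pics/side0.png','pics/side_c1.png',200,140,300,240,5)
crop('pics/side0.png','pics/side_c2.png',255,220,465,370,3)
for n in [(316,202)]: print(ray('top',n,42))
E
```

```text
[569.76764224  32.62297723  42.        ]
```

View pics/top_c1.png

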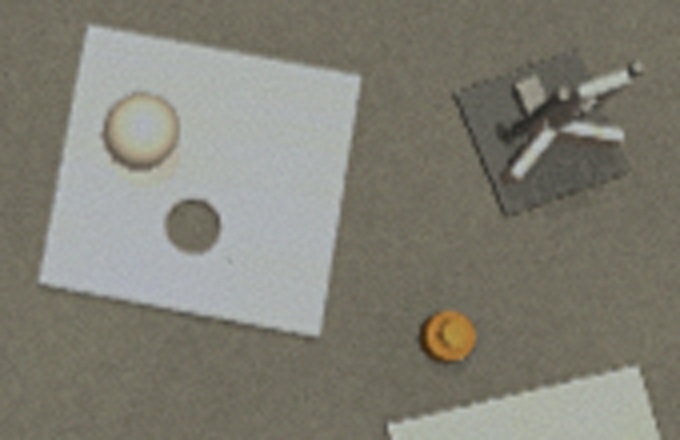

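View pics/top_c2.png

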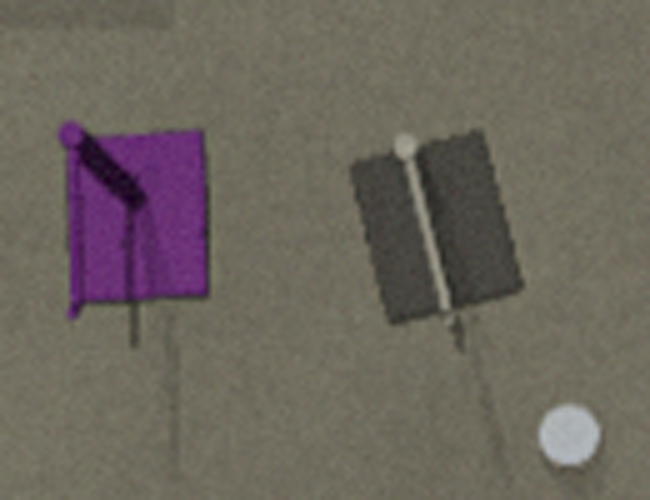

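View pics/side_c1.png

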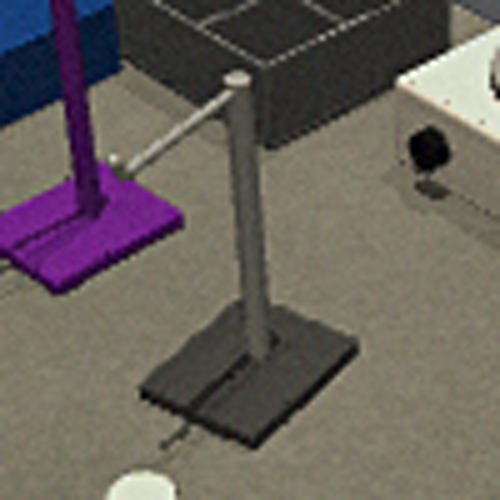

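View pics/side_c2.png

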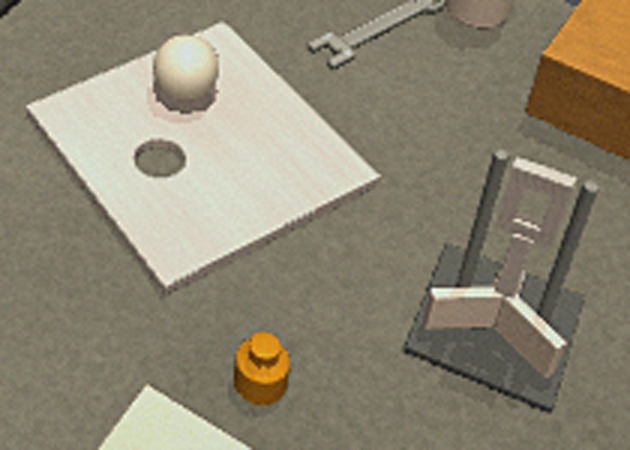

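```bash
cat > m.py <<'E'
from h import *
f=lambda p,s,o:((np.array(p)+.5)/s-.5+np.array(o))
T=cam('top');S=cam('side')
im=cv2.imread('pics/top0.png');hsv=cv2.cvtColor(im,cv2.COLOR_BGR2HSV)
sub=im[170:280,285:375].astype(int)
m=((sub.min(2)>150)*255).astype(np.uint8)
cn=cv2.findContours(m,cv2.RETR_EXTERNAL,cv2.CHAIN_APPROX_NONE)[0];c=max(cn,key=cv2.contourArea)
r=cv2.minAreaRect(c);pts=cv2.boxPoints(r)+[285,170]
W=np.array([ray('top',p,12,T) for p in pts]);print('plate',np.round(W,1).tolist());pc=W.mean(0);print(pc)
print('edges',[np.round(np.linalg.norm(W[i]-W[(i+1)%4]),1) for i in range(4)],[np.round(np.degrees(np.arctan2(*(W[(i+1)%4]-W[i])[[1,0]])),1) for i in range(4)])
m2=((sub.max(2)<150)*255).astype(np.uint8)
for k in cv2.findContours(m2,cv2.RETR_LIST,cv2.CHAIN_APPROX_NONE)[0]:
    if 60<cv2.contourArea(k)<400:
        M=cv2.moments(k);print('pocket?',cv2.contourArea(k),ray('top',(M['m10']/M['m00']+285,M['m01']/M['m00']+170),12,T))
# pocket by picks
pk=[f((165,225),4,(280,170)),f((221,225),4,(280,170)),f((193,199),4,(280,170)),f((193,255),4,(280,170))]
pw=[ray('top',p,12,T) for p in pk];print('pocket pick',np.round(pw,1).tolist(),np.mean(pw,0))
pks=np.mean([f((134,158),3,(255,220)),f((186,158),3,(255,220)),f((160,138),3,(255,220)),f((160,178),3,(255,220))],0)
print('pocket side',ray('side',pks,12,S))
b=f((143,130.5),4,(280,170));bs=f((186,74),3,(255,220))
print('ball',tri([(T,b),(S,bs)]),ray('top',b,42,T),ray('side',bs,42,S))
# stand
st=[ray('top',f(p,4,(280,170)),8,T) for p in [(455,93),(577,50),(630,172),(507,216)]];st=np.array(st)
print('stand',np.round(st,1).tolist(),st.mean(0),[np.round(np.degrees(np.arctan2(*(st[(i+1)%4]-st[i])[[1,0]])),1) for i in range(4)])
ss=np.array([ray('side',f(p,3,(255,220)),8,S) for p in [(405,350),(447,246),(583,294),(551,408)]])
print('stand side',np.round(ss,1).tolist(),ss.mean(0))
# hook
hb=np.array([ray('top',f(p,5,(150,170)),12,T) for p in [(350,162),(482,130),(524,289),(390,325)]])
print('hook base',np.round(hb,1).tolist(),hb.mean(0),[np.round(np.degrees(np.arctan2(*(hb[(i+1)%4]-hb[i])[[1,0]])),1) for i in range(4)])
print('post top',ray('top',f((404,147),5,(150,170)),212,T),'side',ray('side',f((237,79),5,(200,140)),212,S))
print('wire end',ray('top',f((448,320),5,(150,170)),212,T),'side',ray('side',f((115,162),5,(200,140)),220,S),tri([(T,f((448,318),5,(150,170))),(S,f((118,165),5,(200,140)))]))
print('wire near post',ray('top',f((409,160),5,(150,170)),208,T),ray('top',f((446,310),5,(150,170)),208,T))
E
python3 m.py
```

```text
plate [[452.4, 122.2, 12.0], [666.1, 74.0, 12.0], [614.0, -154.3, 12.0], [402.7, -100.5, 12.0]]
[533.80233614 -14.6581619   12.        ]
edges [np.float64(219.1), np.float64(234.1), np.float64(218.0), np.float64(228.2)] [np.float64(-12.7), np.float64(-102.9), np.float64(165.7), np.float64(77.4)]
pocket? 135.5 [494.55258421  -4.69173577  12.        ]
pocket pick [[496.3, 17.8, 12.0], [494.9, -27.7, 12.0], [517.0, -6.1, 12.0], [471.0, -3.7, 12.0]] [494.81352639  -4.93891895  12.        ]
pocket side [496.06976223  -8.82483226  12.        ]
ball [571.57246032  33.41776071  32.47074688] [569.00563588  34.67337518  42.        ] [564.94908819  26.71983919  42.        ]
stand [[600.0, -227.3, 8.0], [633.5, -331.3, 8.0], [529.4, -365.6, 8.0], [496.0, -261.9, 8.0]] [ 564.70432647 -296.50256167    8.        ] [np.float64(-72.1), np.float64(-161.7), np.float64(107.9), np.float64(18.4)]
stand side [[495.3, -266.8, 8.0], [599.6, -232.7, 8.0], [637.2, -332.0, 8.0], [532.1, -367.1, 8.0]] [ 566.05834921 -299.64834414    8.        ]
hook base [[585.4, 346.1, 12.0], [604.4, 259.2, 12.0], [497.7, 233.9, 12.0], [476.8, 321.1, 12.0]] [541.07120445 290.08244348  12.        ] [np.float64(-77.7), np.float64(-166.6), np.float64(103.5), np.float64(13.0)]
post top [550.70252417 293.84042844 212.        ] side [550.70921009 288.64505127 212.        ]
wire end [449.30977188 270.07018119 212.        ] side [446.40488821 260.78998173 220.        ] [451.9078271  269.4628286  210.71822876]
wire near post [543.810149   291.38435147 208.        ] [455.69396098 271.38956014 208.        ]
```

Positions: stand about (565,-298) yaw 18, pocket (495,-6), ball (568,31), hook post (551,291) yaw 13. Next I raise the arm and move over the stand for a wrist view.

Call:
play_rows:
  increments:
    - [0,0,40,0,0]
    - [0,0,40,0,0]
    - [0,0,40,0,0]
    - [20,-48,0,-3,0]
    - [20,-48,0,-3,0]
    - [20,-48,0,-3,0]
    - [20,-48,0,-3,0]
    - [20,-48,0,-3,0]
    - [20,-48,0,-3,0]
    - [20,-48,0,-3,0]
    - [20,-48,0,-3,0]
    - [20,-48,0,-3,0]
    - [20,-48,0,-3,0]
    - [20,-48,0,-3,0]
    - [20,-48,0,-3,0]
    - [20,-48,0,-3,0]
    - [20,-48,0,-3,0]
    - [20,-48,0,-3,0]
    - [20,-48,0,-3,0]
    - [26,-61,0,-1.5,0]
  newtons: 20

```text
time_s: 2.65
ee_pos: [564.5, -295.3, 312.4]
ee_rot: [180.0, -0.0, 108.0]
force: [1.1, 0.5, 0.5]
gripper_width: 91.8
```

Run:
```python
from h import *
s=env.state();print(s['time_s'],s['ee_pos'],s['ee_rot'],s['force'],s['qpos'])
im=env.grab_frame('wrist');cv2.imwrite('pics/w1.png',im[:,:,::-1])
import pickle;pickle.dump((s),open('w1.pkl','wb'))
C=cam('wrist',s)
for p in [(565,-298,8),(565,-298,179)]: print(proj('wrist',p,C))
im=env.grab_frame('top');cv2.imwrite('pics/t1.png',im[:,:,::-1])
```

```text
2.65 [ 564.49564553 -295.25075611  312.37477917] [ 1.79975832e+02 -2.47257943e-02  1.08022073e+02] [1.08803765 0.45278751 0.47446722] [-2.86648638e+01  2.17894874e+01  6.75212067e+01  3.45486927e-02
  9.06907181e+01 -4.66865152e+01]
[280.48310675 174.91267436]
[280.33878879 201.04934534]
```

View pics/w1.png

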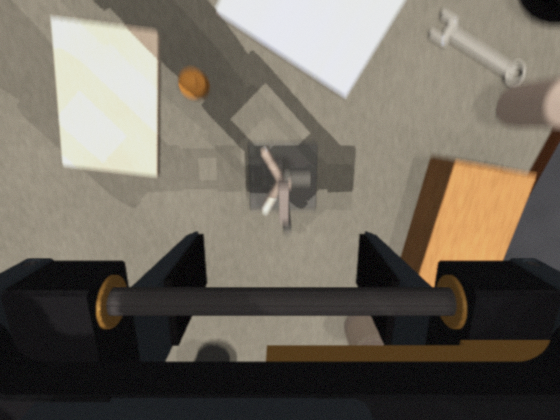

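Run:
```python
from h import *
crop('pics/w1.png','pics/w1c.png',230,120,340,240,5)
```

```text
(no output)
```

View pics/w1c.png

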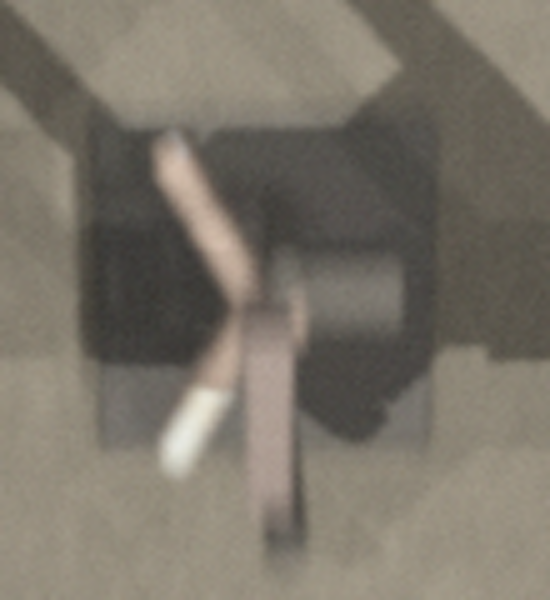

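Run:
```python
from h import *
import pickle
s=pickle.load(open('w1.pkl','rb'));C=cam('wrist',s)
f=lambda p:((np.array(p)+.5)/5-.5+np.array((230,120)))
print('tab',ray('w',f((271,412)),179,C),[np.round(ray('w',f(p),179,C),1).tolist() for p in [(247,312),(295,312),(293,512),(252,512)]])
B=np.array([ray('w',f(p),8,C) for p in [(83,130),(437,125),(430,450),(101,445)]]);print(np.round(B,1).tolist(),B.mean(0),[np.round(np.degrees(np.arctan2(*(B[(i+1)%4]-B[i])[[1,0]])),1) for i in range(4)])
print('rod tops',ray('w',f((285,540)),178,C),ray('w',f((285,262)),178,C))
crop('pics/t1.png','pics/t1c.png',280,150,460,290,4)
```

```text
tab [ 568.90268112 -297.85133517  179.        ] [[557.2, -278.5, 179.0], [566.9, -275.4, 179.0], [580.7, -318.0, 179.0], [572.0, -320.8, 179.0]]
[[499.4, -270.5, 8.0], [604.8, -234.6, 8.0], [638.7, -335.3, 8.0], [533.9, -367.6, 8.0]] [ 569.17297882 -301.99812305    8.        ] [np.float64(18.8), np.float64(-71.4), np.float64(-162.9), np.float64(109.6)]
rod tops [ 581.15767932 -325.12950406  178.        ] [ 561.5795719  -266.01694675  178.        ]
```

View pics/t1c.png

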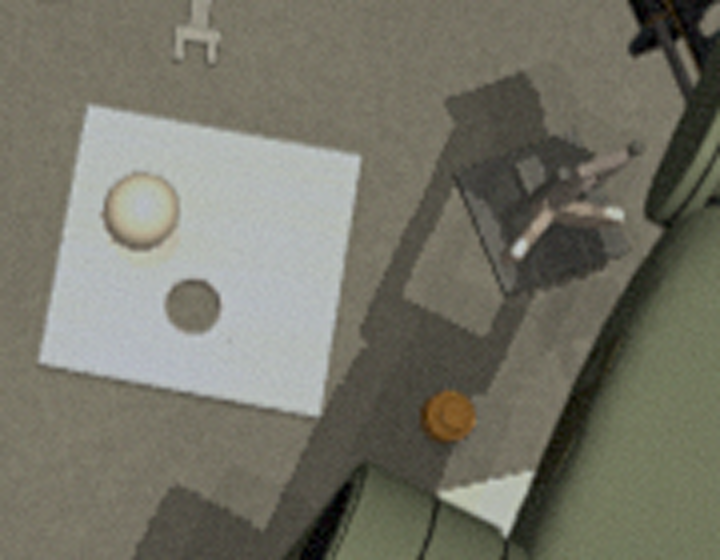

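Call:
play_rows:
  increments:
    - [3.5,-2.5,-25,0,0]
    - [0,0,-25,0,0]
    - [0,0,-25,0,0]
    - [0,0,-25,0,0]
    - [0,0,-20,0,0]
    - [0,0,-15,0,0]
    - [0,0,-11,0,0]
    - [0,0,0,0,0]
    - [0,0,0,0,1]
    - [0,0,0,0,1]
    - [0,0,0,0,1]
    - [0,0,0,0,1]
    - [0,0,0,0,1]
    - [0,0,0,0,1]
    - [0,0,0,0,1]
    - [0,0,0,0,1]
  newtons: 30

```text
time_s: 4.75
ee_pos: [567.5, -296.6, 166.4]
ee_rot: [180.0, -0.0, 108.0]
force: [0.4, 0.1, 0.8]
gripper_width: 14.3
```

Run:
```python
from h import *
s=env.state();print(s['time_s'],s['ee_pos'],s['ee_rot'],s['force'],s['torque'],s['gripper_width'])
im=env.grab_frame('side');cv2.imwrite('pics/s2.png',im[:,:,::-1])
crop('pics/s2.png','pics/s2c.png',300,180,500,360,4)
```

```text
4.75 [ 567.54835561 -296.55143377  166.36206331] [ 1.79995980e+02 -4.44010606e-03  1.08048626e+02] [0.41677948 0.11753905 0.80712952] [-0.04193904  0.02332498  0.02139984] 14.261292028045172
```

View pics/s2c.png

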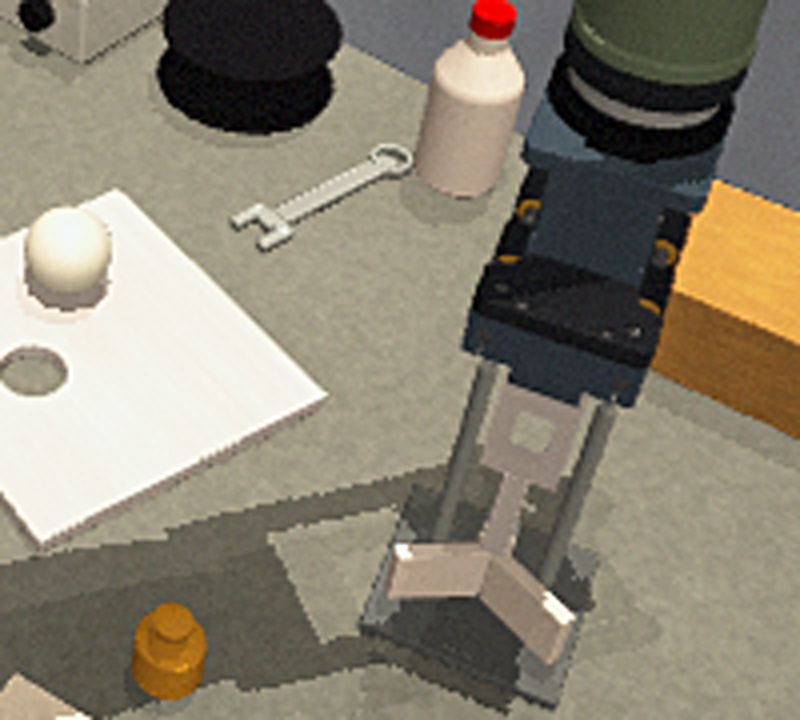

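Not closed yet (14 mm); a little more time, then lift.

Call:
play_rows:
  increments:
    - [0,0,0,0,1]
    - [0,0,0,0,1]
    - [0,0,0,0,1]
    - [0,0,0,0,1]

```text
time_s: 5.3
ee_pos: [567.6, -296.6, 166.4]
ee_rot: [180.0, 0.0, 108.0]
force: [-0.1, 0.0, 0.5]
gripper_width: 0.5
```

Run:
```python
from h import *
s=env.state();print(s['time_s'],s['ee_pos'],s['ee_rot'],s['force'],s['torque'],s['gripper_width'])
im=env.grab_frame('side');cv2.imwrite('pics/s3.png',im[:,:,::-1])
crop('pics/s3.png','pics/s3c.png',400,200,480,300,6)
im=env.grab_frame('wrist');cv2.imwrite('pics/w3.png',im[:,:,::-1])
for z in (152,179): print(proj('side',(567.6,-296.6,z)),proj('wrist',(567.6,-296.6,z),cam('wrist',s)))
```

```text
5.3 [ 567.58486678 -296.5741156   166.41102976] [1.79991189e+02 2.35742164e-03 1.08049565e+02] [-0.12529372  0.02061736  0.48383075] [-0.11087267  0.02212724  0.02011617] 0.45568386426723373
[432.5121865  284.94561107] [280.63958354 238.52037803]
[435.33346069 276.33139143] [280.60945081 254.13449408]
```

View pics/s3c.png

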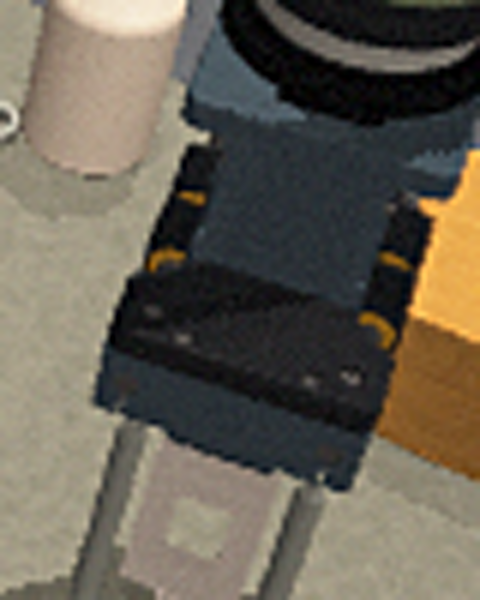

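View pics/w3.png

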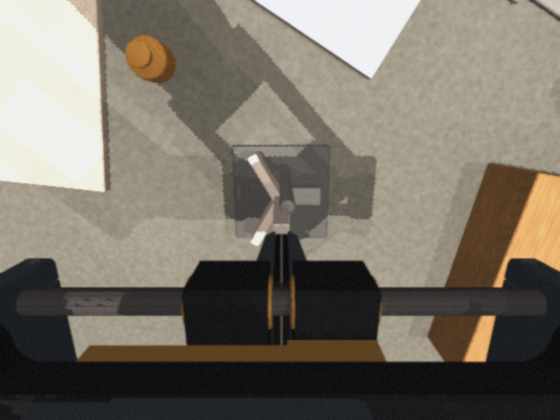

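Run:
```python
from h import *
im=cv2.imread('pics/w3.png')[190:360,230:335]
im=np.clip(im.astype(float)*1.0,0,255);im=(255*(im/255)**.5).astype(np.uint8)
cv2.imwrite('pics/w3c.png',cv2.resize(im,None,fx=3.5,fy=3.5,interpolation=cv2.INTER_CUBIC))
```

```text
(no output)
```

View pics/w3c.png

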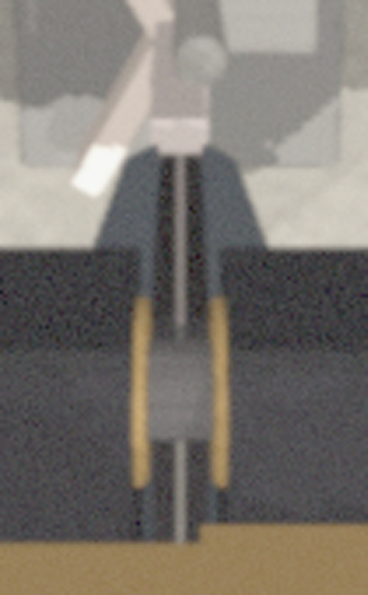

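The fingers closed on nothing. The wrist view shows the fingertips about 30 mm higher than the stated tool geometry: the tip separation gives a depth of about 184 mm against an expected 215 mm. The side view also shows the tab face uncovered. Going 28 mm lower is safe under either geometry, so I'll open, descend and retry.

Call:
play_rows:
  increments:
    - [0,0,0,0,0]
    - [0,0,0,0,0]
    - [0,0,0,0,0]
    - [0,0,0,0,0]
    - [0,0,0,0,0]
    - [0,0,0,0,0]
    - [0,0,0,0,0]
    - [0,0,0,0,0]
    - [0,0,-10,0,0]
    - [0,0,-10,0,0]
    - [0,0,-8,0,0]
    - [0,0,0,0,0]

```text
time_s: 6.9
ee_pos: [567.0, -296.2, 137.2]
ee_rot: [-179.9, -0.1, 108.1]
force: [-0.6, -0.6, 0.6]
gripper_width: 91.2
```

Run:
```python
from h import *
s=env.state();print(s['time_s'],s['ee_pos'],s['ee_rot'],s['force'],s['torque'],s['gripper_width'])
im=env.grab_frame('wrist');cv2.imwrite('pics/w4.png',im[:,:,::-1])
```

```text
6.9 [ 567.01638038 -296.22897834  137.16257322] [-1.79918122e+02 -9.18568315e-02  1.08052565e+02] [-0.62129545 -0.63165401  0.56174194] [-0.08597498  0.01151381 -0.00737875] 91.24718531691106
```

View pics/w4.png

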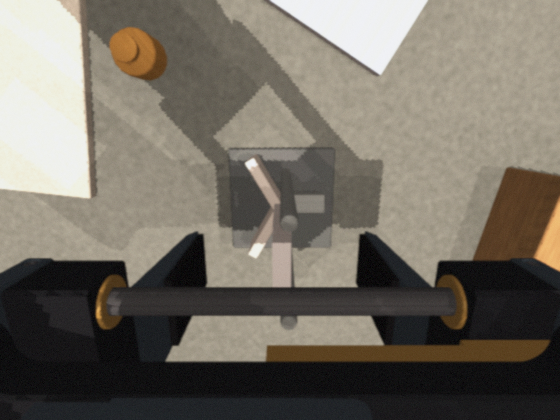

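Camera geometry checks out: the rod tops are predicted at v=223 and 324 and seen at 222 and 322. The tab is centred between the jaws at u≈282. Closing.

Call:
play_rows:
  increments:
    - [0,0,0,0,1]
    - [0,0,0,0,1]
    - [0,0,0,0,1]
    - [0,0,0,0,1]
    - [0,0,0,0,1]
    - [0,0,0,0,1]
    - [0,0,0,0,1]
    - [0,0,0,0,1]
    - [0,0,0,0,1]
    - [0,0,0,0,1]
    - [0,0,0,0,1]
    - [0,0,0,0,1]
  newtons: 30

```text
time_s: 8.45
ee_pos: [567.5, -296.6, 138.3]
ee_rot: [-180.0, -0.0, 108.1]
force: [-0.6, 0.3, -0.1]
gripper_width: 10.0
```

Run:
```python
from h import *
s=env.state();print(s['time_s'],s['ee_pos'],s['ee_rot'],s['force'],s['torque'],s['gripper_width'])
im=env.grab_frame('wrist');cv2.imwrite('pics/w5.png',im[:,:,::-1])
im=env.grab_frame('side');cv2.imwrite('pics/s5.png',im[:,:,::-1])
crop('pics/s5.png','pics/s5c.png',380,180,500,360,3)
crop('pics/w5.png','pics/w5c.png',200,140,360,360,2.5)
```

```text
8.45 [ 567.49714762 -296.55550713  138.34485939] [-1.79994839e+02 -4.28113283e-03  1.08053637e+02] [-0.62375502  0.27020935 -0.0928673 ] [-0.09067766  0.09050089  0.05597085] 10.02283076471086
```

View pics/w5c.png

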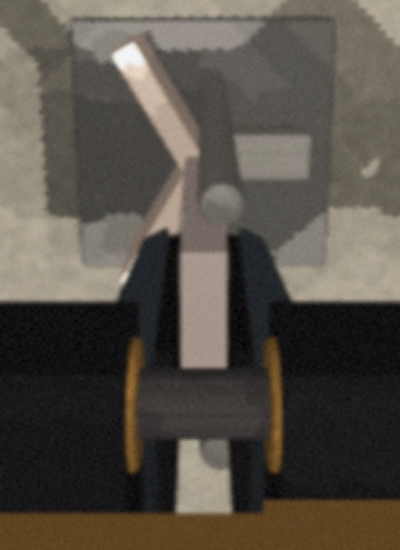

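View pics/s5c.png

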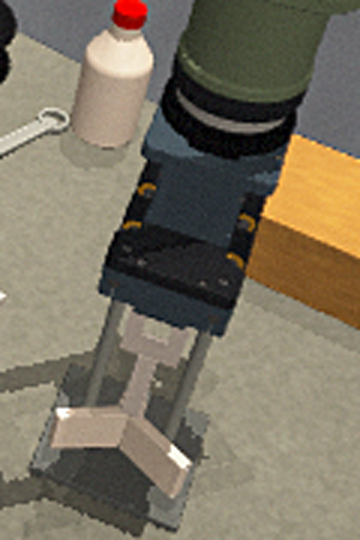

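Gripped (10.0 mm). Lifting straight out of the stand.

Call:
play_rows:
  increments:
    - [0,0,6,0,1]
    - [0,0,10,0,1]
    - [0,0,20,0,1]
    - [0,0,25,0,1]
    - [0,0,30,0,1]
    - [0,0,30,0,1]
    - [0,0,30,0,1]
    - [0,0,25,0,1]
    - [0,0,10,0,1]
    - [0,0,0,0,1]

```text
time_s: 9.8
ee_pos: [567.7, -296.5, 324.8]
ee_rot: [180.0, 0.0, 108.1]
force: [-0.4, 0.4, -3.7]
gripper_width: 9.7
```

Run:
```python
from h import *
s=env.state();print(s['time_s'],s['ee_pos'],s['ee_rot'],s['force'],s['torque'],s['gripper_width'])
im=env.grab_frame('side');cv2.imwrite('pics/s6.png',im[:,:,::-1])
im=env.grab_frame('wrist');cv2.imwrite('pics/w6.png',im[:,:,::-1])
```

```text
9.8 [ 567.68559809 -296.54042046  324.78758746] [1.79954868e+02 3.84243616e-02 1.08055172e+02] [-0.35732597  0.3886779  -3.73671152] [-0.09394791  0.02097086 -0.02945087] 9.742798102388218
```

View pics/s6.png

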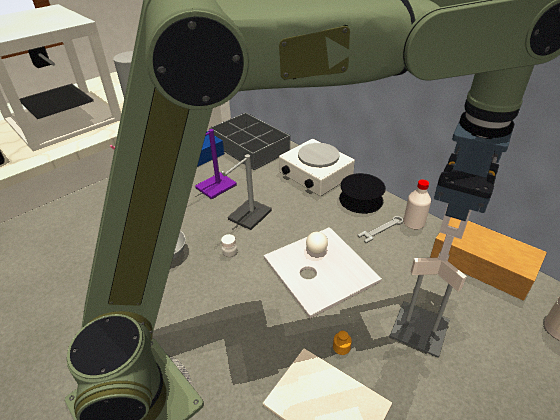

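View pics/w6.png

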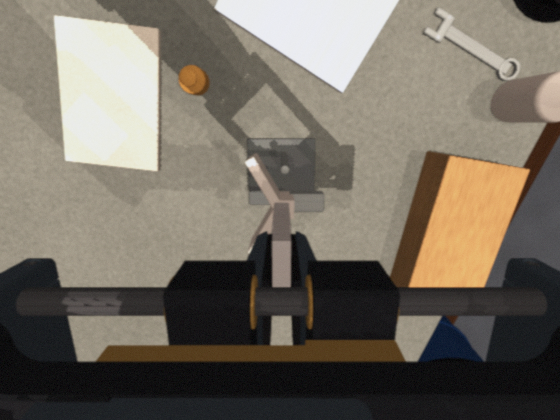

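Call:
play_rows:
  increments:
    - [6,26,0,0.9,1]
    - [6,36,0,0.9,1]
    - [6,36,0,0.9,1]
    - [6,36,0,0.9,1]
    - [6,36,0,0.9,1]
    - [6,36,0,0.9,1]
    - [6,36,0,0.9,1]
    - [6,36,0,0.9,1]
    - [6,36,0,0.9,1]
    - [6,30,0,0.9,1]
    - [2,14,0,0,1]
    - [0,0,0,0,1]
    - [0,0,0,0,1]

```text
time_s: 11.52
ee_pos: [629.4, 60.2, 324.1]
ee_rot: [-179.9, 0.0, 117.0]
force: [-0.8, 0.3, -2.3]
gripper_width: 9.5
```

Run:
```python
from h import *
import pickle
s=env.state();print(s['time_s'],s['ee_pos'],s['ee_rot'],s['gripper_width'])
im=env.grab_frame('wrist');cv2.imwrite('pics/w7.png',im[:,:,::-1]);pickle.dump(s,open('w7.pkl','wb'))
```

```text
11.525 [629.36871995  60.23172094 324.13941927] [-1.79948480e+02  3.26186042e-02  1.16985709e+02] 9.504050464052368
```

View pics/w7.png

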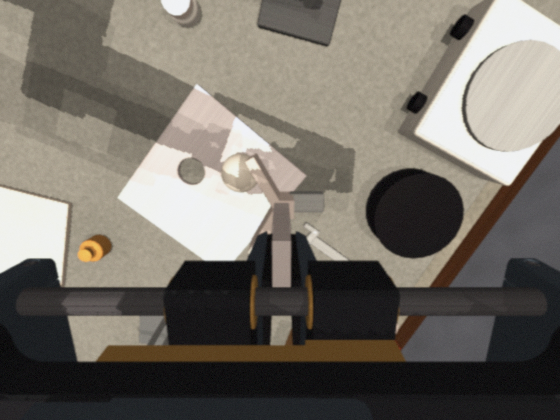

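Run:
```python
from h import *
crop('pics/w7.png','pics/w7c.png',150,120,320,220,4.5)
```

```text
(no output)
```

View pics/w7c.png

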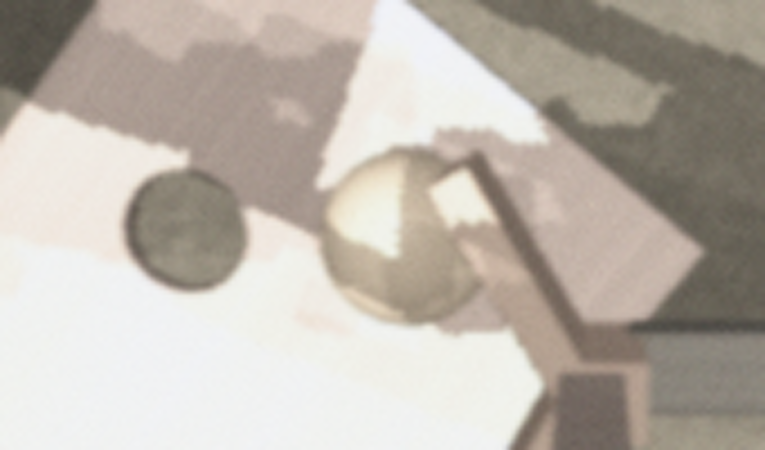

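Run:
```python
from h import *
import pickle
s=pickle.load(open('w7.pkl','rb'));C=cam('wrist',s)
f=lambda p:((np.array(p)+.5)/4.5-.5+np.array((150,120)))
p=ray('w',f((187,230)),12,C);b=ray('w',f((408,236)),42,C)
print('pocket',p,'ball',b,'corner',ray('w',f((706,250)),12,C))
print(np.linalg.norm(b-p),np.degrees(np.arctan2(*(b-p)[[1,0]])))
```

```text
pocket [497.57607172  -4.19929647  12.        ] ball [571.41729356  36.31948653  42.        ] corner [669.00114471  74.95905934  12.        ]
89.41083725587883 28.754831652905327
```

Wrist view: pocket (497.6,-4.2), ball (571.4,36.3), direction 28.5°. Now I line up behind the ball and lower to about 3.5 mm above the plate.

Call:
play_rows:
  increments:
    - [0,6,0,1.5,1]
    - [0,0,-20,0,1]
    - [0,0,-30,0,1]
    - [0,0,-30,0,1]
    - [0,0,-30,0,1]
    - [0,0,-28,0,1]
    - [0,0,-20,0,1]
    - [0,0,-12,0,1]
    - [0,0,-8,0,1]
    - [0,0,0,0,1]
    - [0,0,0,0,1]

```text
time_s: 12.95
ee_pos: [630.1, 67.5, 147.2]
ee_rot: [179.9, 0.0, 118.6]
force: [-0.3, -0.4, -2.7]
gripper_width: 9.7
```

Run:
```python
from h import *
import pickle
s=env.state();print(s['time_s'],s['ee_pos'],s['ee_rot'],s['force'],s['gripper_width'])
im=env.grab_frame('wrist');cv2.imwrite('pics/w8.png',im[:,:,::-1]);pickle.dump(s,open('w8.pkl','wb'))
im=env.grab_frame('side');cv2.imwrite('pics/s8.png',im[:,:,::-1])
crop('pics/s8.png','pics/s8c.png',240,180,420,330,4)
```

```text
12.95 [630.14756057  67.50534526 147.24871877] [1.79906090e+02 3.87161122e-02 1.18556423e+02] [-0.31306444 -0.35162188 -2.71722493] 9.669739037877829
```

View pics/w8.png

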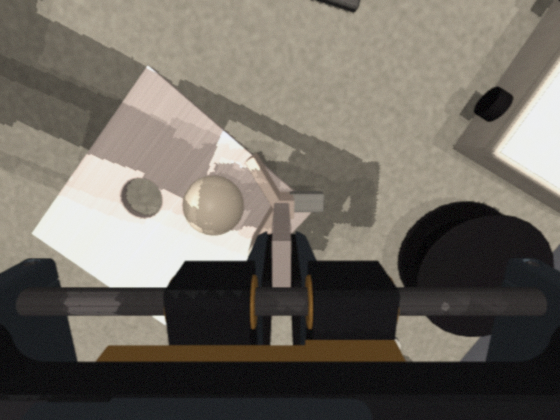

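View pics/s8c.png

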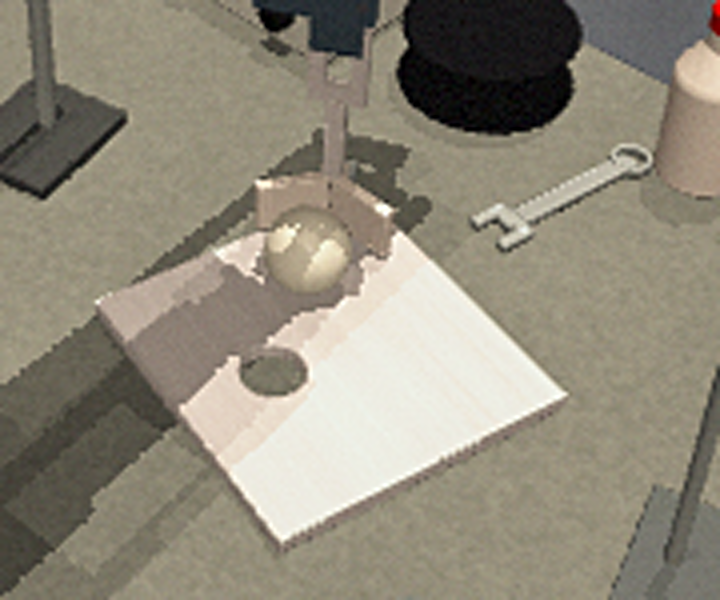

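Call:
play_rows:
  increments:
    - [-4.36,-2.44,0,0,1]
    - [-4.36,-2.44,0,0,1]
    - [-4.36,-2.44,0,0,1]
    - [-1.75,-0.97,0,0,1]
    - [-1.75,-0.97,0,0,1]
    - [-1.75,-0.97,0,0,1]
    - [-1.75,-0.97,0,0,1]
    - [-1.75,-0.97,0,0,1]
    - [-1.75,-0.97,0,0,1]
    - [-1.75,-0.97,0,0,1]
    - [-2.2,-1.2,0,0,1]
    - [-2.6,-1.5,0,0,1]
    - [-3,-1.7,0,0,1]
    - [-3,-1.7,0,0,1]
    - [-3,-1.7,0,0,1]
    - [-3,-1.7,0,0,1]

```text
time_s: 15.05
ee_pos: [587.2, 43.7, 146.4]
ee_rot: [180.0, 0.0, 118.5]
force: [0.4, 0.1, -2.1]
gripper_width: 10.1
```

Run:
```python
from h import *
import pickle
s=env.state();print(s['time_s'],s['ee_pos'],s['ee_rot'],s['force'],s['gripper_width'])
im=env.grab_frame('wrist');cv2.imwrite('pics/w9.png',im[:,:,::-1]);pickle.dump(s,open('w9.pkl','wb'))
```

```text
15.05 [587.20554664  43.69150986 146.39866643] [1.79995448e+02 1.93541749e-03 1.18549818e+02] [ 0.36133512  0.1038807  -2.09836242] 10.132749845527007
```

View pics/w9.png

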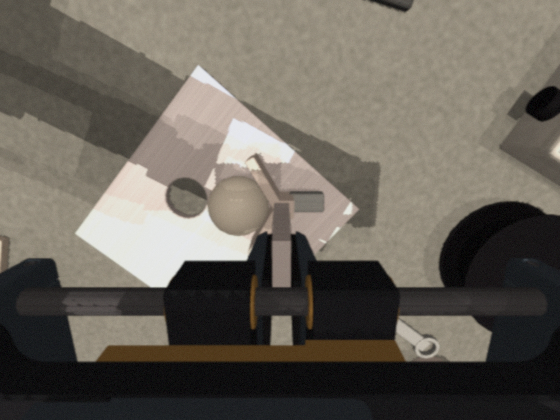

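Run:
```python
from h import *
import pickle
s=pickle.load(open('w9.pkl','rb'));C=cam('wrist',s)
p=ray('w',(187,198),12,C);b=ray('w',(238.5,206),42,C);a=np.radians(s['ee_rot'][2]-90)
x=np.array([np.cos(a),np.sin(a)]);y=np.array([-x[1],x[0]])
for q in (p,b): d=q[:2]-np.array(s['ee_pos'][:2]); print(q,'pusher frame',d@x,d@y)
```

```text
[497.9260514   -4.63116277  12.        ] pusher frame -101.51778016379347 0.22197011004757392
[550.81892198  23.22150513  42.        ] pusher frame -41.745160064565844 -0.5908970798082809
```

Ball is seated in the V and the pocket is 59 mm dead ahead. Continuing.

Call:
play_rows:
  increments:
    - [-2.6,-1.4,0,0,1]
    - [-3.1,-1.7,0,0,1]
    - [-3.1,-1.7,0,0,1]
    - [-3.1,-1.7,0,0,1]
    - [-3.1,-1.7,0,0,1]
    - [-3.1,-1.7,0,0,1]
    - [-3.1,-1.7,0,0,1]
    - [-3.1,-1.7,0,0,1]
    - [-3.1,-1.7,0,0,1]
    - [-2.6,-1.4,0,0,1]
    - [-2.6,-1.4,0,0,1]
    - [-2.6,-1.4,0,0,1]
    - [-2.6,-1.4,0,0,1]
    - [-2.6,-1.4,0,0,1]
    - [-2.2,-1.2,0,0,1]
    - [-2.2,-1.2,0,0,1]
    - [0,0,0,0,1]
    - [0,0,0,0,1]
    - [0,0,0,0,1]
    - [0,0,0,0,1]

```text
time_s: 17.6
ee_pos: [542.7, 19.5, 146.4]
ee_rot: [180.0, 0.0, 118.6]
force: [0.7, 0.0, -3.0]
gripper_width: 9.6
```

Run:
```python
from h import *
import pickle
s=env.state();print(s['time_s'],s['ee_pos'],s['ee_rot'],s['force'],s['gripper_width'])
im=env.grab_frame('wrist');cv2.imwrite('pics/w10.png',im[:,:,::-1]);pickle.dump(s,open('w10.pkl','wb'))
im=env.grab_frame('side');cv2.imwrite('pics/s10.png',im[:,:,::-1])
crop('pics/s10.png','pics/s10c.png',240,180,420,330,4)
```

```text
17.6 [542.70863682  19.49283158 146.36134125] [1.79993786e+02 3.81195089e-05 1.18554852e+02] [ 0.65012953  0.00597566 -3.01547252] 9.558664671494862
```

View pics/w10.png

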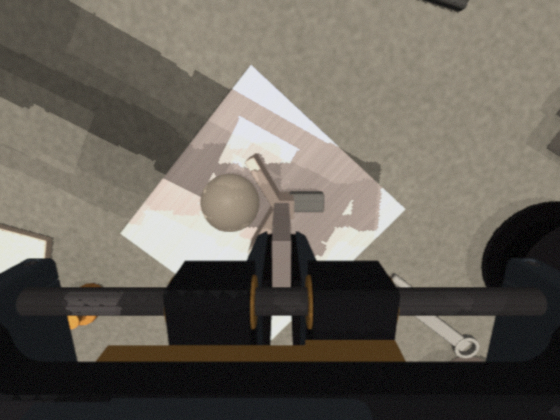

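View pics/s10c.png

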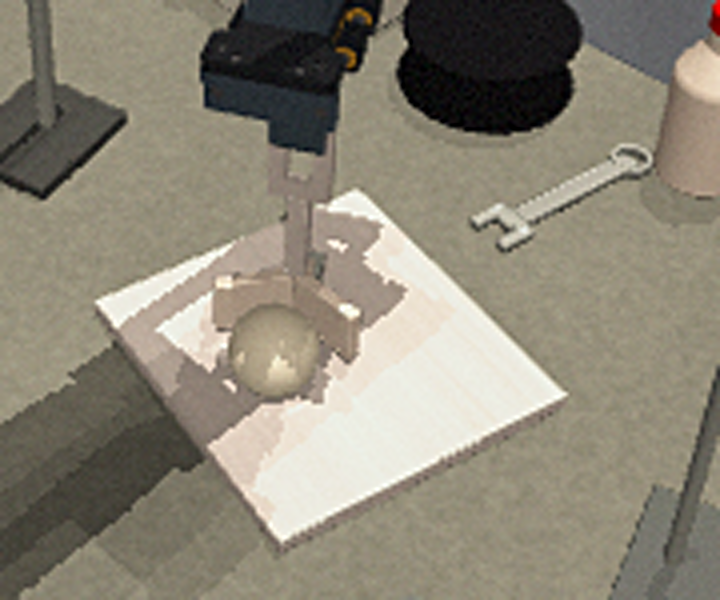

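Run:
```python
from h import *
import pickle
s=pickle.load(open('w10.pkl','rb'));C=cam('wrist',s)
im=cv2.imread('pics/w10.png')
crop('pics/w10.png','pics/w10c.png',180,150,290,250,6)
print('rel',ray('w',(229.5,202),32,C),ray('w',(229.5,202),42,C))
print('predict ball px sunk',proj('side',(497.7,-4.4,32)),'on top same xy',proj('side',(497.7,-4.4,42)),'seen',np.array((275,350))/4+[240,180])
```

```text
rel [496.41911311  -4.63389081  32.        ] [496.69060556  -1.5437016   42.        ]
predict ball px sunk [307.41178406 265.87343479] on top same xy [307.50789474 263.22313799] seen [308.75 267.5 ]
```

View pics/w10c.png

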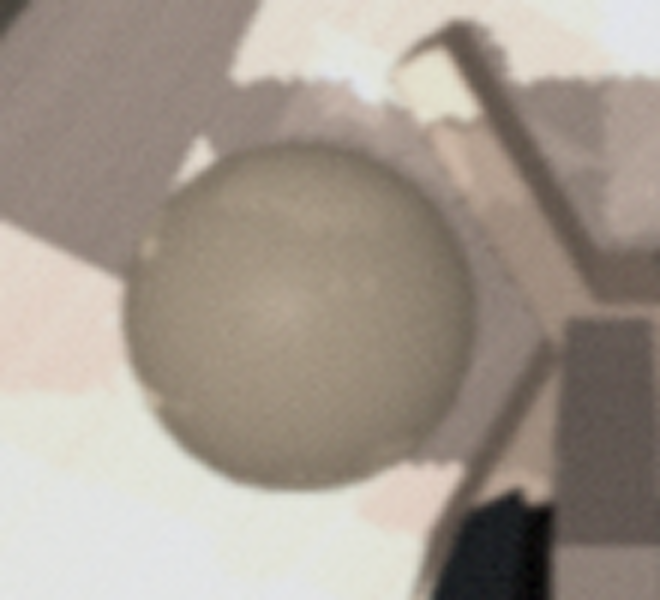

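The ball sits sunk in the pocket, centre about (496.4,-4.6) with a visible gap to the V; both views agree. Next, back off, lift, and check the jar position.

Call:
play_rows:
  increments:
    - [6,3.3,0,0,1]
    - [10,5.4,0,0,1]
    - [9,5,0,0,1]
    - [0,0,15,0,1]
    - [0,0,30,0,1]
    - [0,0,30,0,1]
    - [0,0,30,-2,1]
    - [0,20,10,-2,1]
    - [0,30,0,-3,1]
    - [0,30,0,-3,1]
    - [0,30,0,-3,1]
    - [-2,28,0,-2.6,1]
    - [0,0,0,0,1]
    - [0,0,0,0,1]

```text
time_s: 19.45
ee_pos: [565.6, 170.7, 262.0]
ee_rot: [180.0, 0.0, 103.0]
force: [0.1, -1.0, -2.9]
gripper_width: 10.0
```

Run:
```python
from h import *
import pickle
s=env.state();print(s['time_s'],s['ee_pos'],s['ee_rot'],s['force'],s['gripper_width'])
im=env.grab_frame('wrist');cv2.imwrite('pics/w11.png',im[:,:,::-1]);pickle.dump(s,open('w11.pkl','wb'))
print('jar',ray('top',(264,257),52),ray('side',(229,239),52))
```

```text
19.45 [565.62315614 170.67780688 262.0092418 ] [1.79970189e+02 4.49398506e-02 1.02978675e+02] [ 0.09273244 -1.00470351 -2.87202425] 9.965925206226782
jar [396.71039732 204.37288674  52.        ] [400.19289776 198.71102777  52.        ]
```

View pics/w11.png

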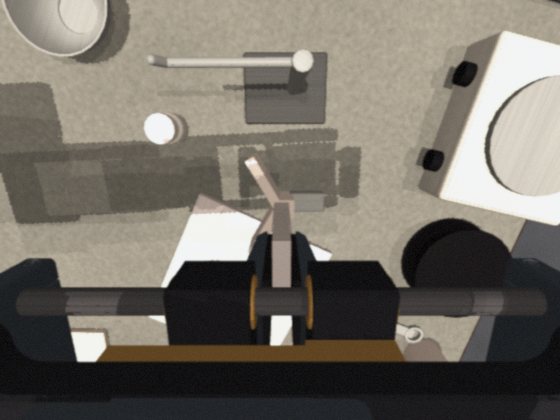

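Run:
```python
from h import *
import pickle
crop('pics/w11.png','pics/w11c.png',140,40,340,135,4)
s=pickle.load(open('w11.pkl','rb'));C=cam('wrist',s)
im=cv2.imread('pics/w11.png').astype(int)
for u in range(175,290,15):
    col=im[50:75,u].sum(1);print(u,col.tolist())
```

```text
175 [475, 478, 474, 460, 461, 469, 460, 462, 525, 565, 597, 618, 616, 595, 555, 498, 408, 362, 408, 449, 441, 448, 457, 454, 460]
190 [459, 458, 458, 465, 468, 456, 446, 462, 517, 572, 600, 627, 629, 602, 557, 502, 414, 345, 429, 467, 476, 473, 473, 481, 471]
205 [468, 464, 485, 495, 487, 498, 468, 465, 528, 572, 607, 633, 622, 595, 551, 491, 403, 362, 420, 446, 465, 464, 471, 477, 470]
220 [480, 477, 472, 473, 473, 488, 476, 473, 532, 582, 603, 637, 633, 587, 521, 476, 402, 368, 437, 475, 471, 464, 478, 477, 485]
235 [484, 480, 480, 481, 502, 501, 486, 477, 538, 579, 618, 644, 634, 595, 547, 484, 409, 367, 448, 482, 476, 483, 481, 479, 474]
250 [480, 442, 322, 281, 301, 314, 338, 414, 525, 588, 615, 648, 635, 598, 549, 480, 393, 312, 312, 313, 305, 297, 318, 315, 315]
265 [478, 444, 343, 280, 293, 312, 339, 444, 532, 582, 621, 642, 635, 587, 540, 471, 387, 299, 291, 299, 307, 308, 313, 319, 320]
280 [469, 444, 344, 278, 292, 302, 359, 470, 538, 593, 625, 644, 639, 583, 534, 467, 385, 289, 299, 312, 296, 309, 314, 316, 319]
```

View pics/w11c.png

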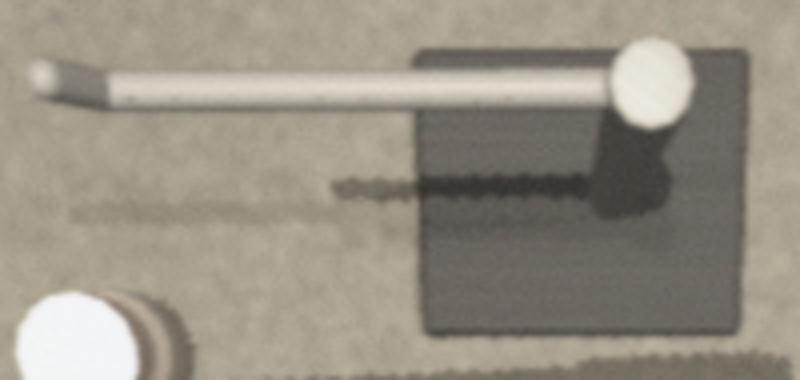

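Run:
```python
from h import *
import pickle
s=pickle.load(open('w11.pkl','rb'));C=cam('wrist',s)
f=lambda p:((np.array(p)+.5)/4-.5+np.array((140,40)))
post=ray('w',f((652,83)),212,C);a=ray('w',(190,61.8),205,C);b=ray('w',(280,61.3),205,C)
h=np.degrees(np.arctan2(*(b-a)[[1,0]]));print('post',post,'wire',a,b,'yaw',h)
end=ray('w',f((42,78)),220,C);print('end',end,np.linalg.norm(end-post),np.degrees(np.arctan2(*(post-end)[[1,0]])))
x=np.array([np.cos(np.radians(13.1)),np.sin(np.radians(13.1))])
for q in (a,b,end): d=q[:2]-post[:2];print(d@x,d@[-x[1],x[0]])
print('seat',post[:2]-65*x, 'jar',ray('w',f((77,348)),52,C))
```

```text
post [553.46883059 292.89540072 212.        ] wire [473.34354358 274.6468346  205.        ] [537.61501492 289.83359949 205.        ] yaw 13.294624204958724
end [450.85850924 268.59123383 220.        ] 105.75240222397201 13.325441913222308
-82.17616528650731 0.38683621405315255
-16.135196698747396 0.6111672302447365
-105.44855819321906 -0.4149109688292497
seat [490.16039272 278.16306574] jar [400.39730996 208.14994061  52.        ]
```

Hook measured: post (553.4,293), yaw 13.2, seat (490.1,278.1). The pusher yaw is already 13.0, so I set it down on clear bench.

Call:
play_rows:
  increments:
    - [0,6,-20,0,1]
    - [0,0,-30,0,1]
    - [0,0,-30,0,1]
    - [0,0,-25,0,1]
    - [0,0,-14,0,1]
    - [0,0,-8,0,1]
    - [0,0,-2,0,1]
    - [0,0,-1,0,1]
    - [0,0,0,0,1]
    - [0,0,-1,0,1]
    - [0,0,0,0,1]

```text
time_s: 20.88
ee_pos: [565.6, 177.2, 130.5]
ee_rot: [180.0, -0.0, 103.0]
force: [0.5, -0.9, -2.5]
gripper_width: 9.8
```

Run:
```python
from h import *
s=env.state();print(s['time_s'],s['ee_pos'],s['ee_rot'],s['force'],s['gripper_width'])
im=env.grab_frame('side');cv2.imwrite('pics/s12.png',im[:,:,::-1])
crop('pics/s12.png','pics/s12c.png',200,130,380,280,4)
```

```text
20.875 [565.63680409 177.16926317 130.47845778] [ 1.79987191e+02 -7.62270173e-04  1.02952859e+02] [ 0.52739623 -0.8981922  -2.46678079] 9.801365787269782
```

View pics/s12c.png

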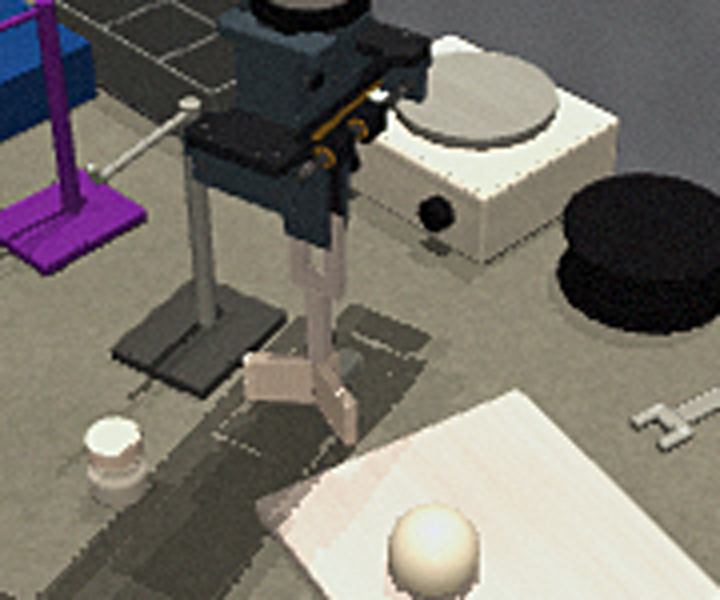

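Call:
play_rows:
  increments:
    - [0,0,-0.6,0,1]
    - [0,0,-0.6,0,1]
    - [0,0,0,0,1]

```text
time_s: 21.3
ee_pos: [565.9, 177.3, 130.3]
ee_rot: [179.9, -0.0, 103.0]
force: [-1.2, 0.3, 4.6]
gripper_width: 9.8
```

Call:
play_rows:
  increments:
    - [0,0,0,0,0.15]
    - [0,0,0,0,0.15]
    - [0,0,0,0,0]
    - [0,0,0,0,0]
    - [0,0,0,0,0]
    - [0,0,0,0,0]
    - [0,0,0,0,0]
    - [0,0,15,0,0]
    - [0,0,30,0,0]
    - [0,0,25,0,0]
    - [0,0,0,10,0]
    - [0,0,0,10,0]
    - [0,0,0,10,0]
    - [0,0,0,10,0]
    - [0,0,0,10,0]
    - [0,0,0,10,0]
    - [0,0,0,10,0]
    - [0,0,0,10,0]
    - [0,0,0,10,0]
    - [0,0,0,0,0]

```text
time_s: 23.8
ee_pos: [565.9, 177.2, 200.2]
ee_rot: [180.0, 0.1, -167.2]
force: [0.3, -0.0, -0.5]
gripper_width: 90.8
```

Run:
```python
from h import *
import pickle
s=env.state();print(s['time_s'],s['ee_pos'],s['ee_rot'],s['force'],s['gripper_width'])
im=env.grab_frame('wrist');cv2.imwrite('pics/w13.png',im[:,:,::-1]);pickle.dump(s,open('w13.pkl','wb'))
C=cam('wrist',s)
print(proj('w',(565.6,178.4,171),C))
```

```text
23.8 [565.94164682 177.24455829 200.24475652] [ 1.79987866e+02  8.28294504e-02 -1.67167007e+02] [ 0.26345623 -0.02733154 -0.54732308] 90.78792971238337
[281.50675295 229.95903608]
```

View pics/w13.png

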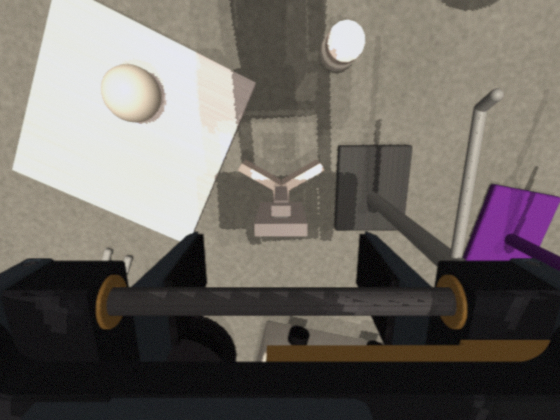

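Tab top is at (281,230), exactly as predicted, and centred. Lowering around the edges and closing.

Call:
play_rows:
  increments:
    - [0,1,-25,0,0]
    - [0,0,-30,0,0]
    - [0,0,-20,0,0]
    - [0,0,-10,0,0]
    - [0,0,-6,0,0]
    - [0,0,0,0,0]
    - [0,0,0,0,1]
    - [0,0,0,0,1]
    - [0,0,0,0,1]
    - [0,0,0,0,1]
    - [0,0,0,0,1]
    - [0,0,0,0,1]
    - [0,0,0,0,1]
    - [0,0,0,0,1]
    - [0,0,0,0,1]
  newtons: 30

```text
time_s: 25.72
ee_pos: [565.7, 178.0, 108.1]
ee_rot: [-180.0, 0.0, -167.0]
force: [-0.9, -1.0, 0.0]
gripper_width: 39.9
```

Run:
```python
from h import *
import pickle
s=env.state();print(s['time_s'],s['ee_pos'],s['ee_rot'],s['force'],s['gripper_width'])
im=env.grab_frame('wrist');cv2.imwrite('pics/w14.png',im[:,:,::-1]);pickle.dump(s,open('w14.pkl','wb'))
```

```text
25.725 [565.73033107 178.02380085 108.14332228] [-1.79991441e+02  3.87818432e-03 -1.67045501e+02] [-0.90709297 -1.04229858  0.03413586] 39.918272513415744
```

View pics/w14.png

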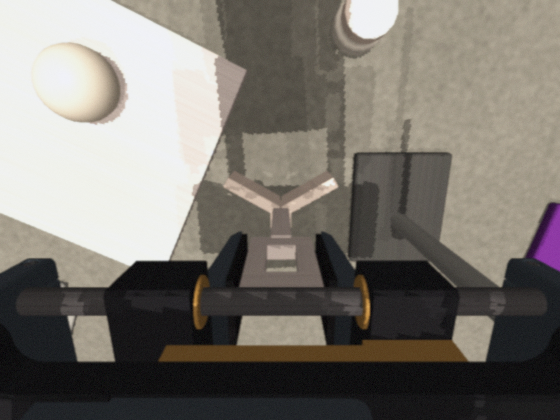

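Edge grip holds at 39.9 mm with the slot free. Lift, then go around to in front of the wire end.

Call:
play_rows:
  increments:
    - [0,0,10,0,1]
    - [0,0,24,0,1]
    - [0,0,26,0,1]
    - [0,0,14,0,1]
    - [-20,0,0,0,1]
    - [-30,0,0,0,1]
    - [-30,0,0,0,1]
    - [-30,0,0,0,1]
    - [-30,0,0,0,1]
    - [-10,0,0,0,1]
    - [0,18,0,0,1]
    - [0,25,0,0,1]
    - [0,25,0,0,1]
    - [0,14.5,0,0,1]
    - [0,0,0,0,1]
    - [0,0,0,0,1]

```text
time_s: 27.78
ee_pos: [415.7, 260.2, 181.9]
ee_rot: [-180.0, -0.0, -167.1]
force: [0.9, 0.6, -2.1]
gripper_width: 39.7
```

Run:
```python
from h import *
import pickle
s=env.state();print(s['time_s'],s['ee_pos'],s['ee_rot'],s['force'],s['gripper_width'])
im=env.grab_frame('wrist');cv2.imwrite('pics/w15.png',im[:,:,::-1]);pickle.dump(s,open('w15.pkl','wb'))
im=env.grab_frame('side');cv2.imwrite('pics/s15.png',im[:,:,::-1])
crop('pics/s15.png','pics/s15c.png',150,100,310,260,4)
im=env.grab_frame('top');cv2.imwrite('pics/t15.png',im[:,:,::-1])
```

```text
27.775 [415.7135433  260.18217396 181.94807153] [-1.79964600e+02 -3.33057853e-02 -1.67053265e+02] [ 0.85818402  0.59105455 -2.05207423] 39.693812415674905
```

View pics/w15.png

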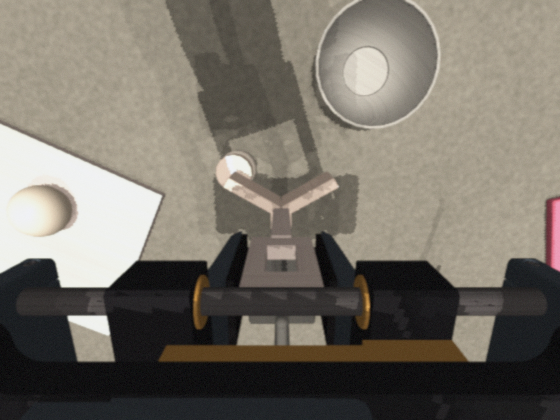

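View pics/s15c.png

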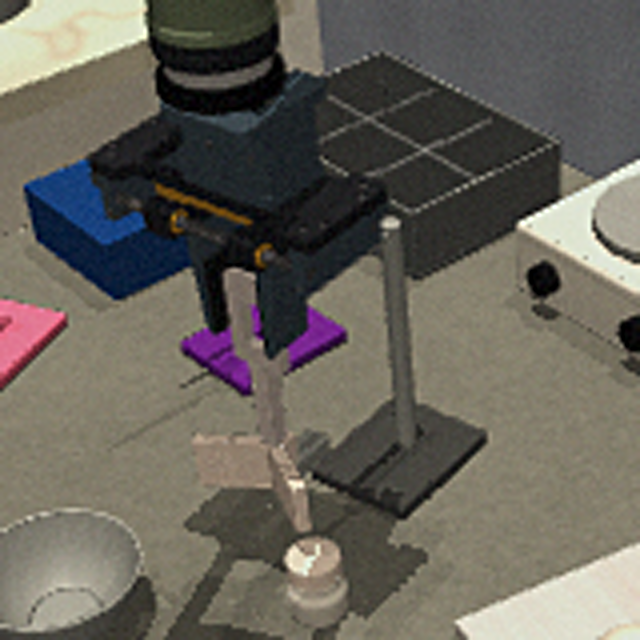

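Wire end is seen centred in the slot line (u≈281 against tab centre 281). Advancing along hook +x.

Call:
play_rows:
  increments:
    - [4.87,1.2,0,0,1]
    - [5.84,1.4,0,0,1]
    - [5.84,1.4,0,0,1]
    - [5.84,1.37,0,0,1]
    - [5.84,1.37,0,0,1]
    - [5.84,1.37,0,0,1]
    - [5.84,1.37,0,0,1]
    - [4.87,1.14,0,0,1]
    - [0,0,0,0,1]

```text
time_s: 29.05
ee_pos: [460.8, 271.3, 182.1]
ee_rot: [180.0, -0.0, -167.1]
force: [-0.7, -0.2, -2.6]
gripper_width: 39.7
```

Run:
```python
from h import *
import pickle
s=env.state();print(s['time_s'],s['ee_pos'],s['ee_rot'],s['force'],s['torque'],s['gripper_width'])
im=env.grab_frame('wrist');cv2.imwrite('pics/w16.png',im[:,:,::-1])
crop('pics/w16.png','pics/w16c.png',200,190,360,350,4)
```

```text
29.05 [460.76374506 271.33086181 182.09928982] [ 1.79995884e+02 -1.25019949e-03 -1.67053520e+02] [-0.71630998 -0.19692635 -2.55888231] [ 0.06032404  0.06460234 -0.00258103] 39.74566481607434
```

View pics/w16c.png

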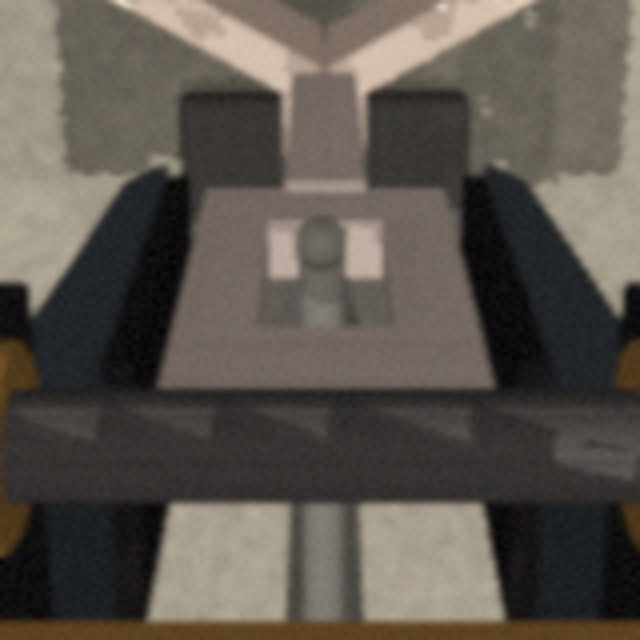

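The wire passes through the slot, well centred. Advance to the seat and lower.

Call:
play_rows:
  increments:
    - [4.9,1.1,0,0,1]
    - [5.8,1.4,0,0,1]
    - [5.8,1.4,0,0,1]
    - [5.8,1.4,0,0,1]
    - [4.9,1.1,0,0,1]
    - [2,0.4,0,0,1]
    - [0,0,-4,0,1]
    - [0,0,-6,0,1]
    - [0,0,-5,0,1]
    - [0,0,-3,0,1]
    - [0,0,0,0,1]
    - [0,0,-0.7,0,1]
    - [0,0,0,0,1]

```text
time_s: 30.72
ee_pos: [489.7, 278.1, 163.6]
ee_rot: [180.0, 0.0, -167.0]
force: [-0.2, 0.4, -2.7]
gripper_width: 39.7
```

Run:
```python
from h import *
s=env.state();print(s['time_s'],s['ee_pos'],s['ee_rot'],s['force'],s['torque'],s['gripper_width'])
im=env.grab_frame('wrist');cv2.imwrite('pics/w17.png',im[:,:,::-1])
crop('pics/w17.png','pics/w17c.png',200,190,360,350,3)
```

```text
30.725 [489.6954496  278.09862256 163.60675867] [ 1.79990707e+02  1.46691017e-02 -1.67046202e+02] [-0.17160178  0.43333486 -2.66542067] [ 0.10152472  0.03048712 -0.01291019] 39.73861755768579
```

View pics/w17c.png

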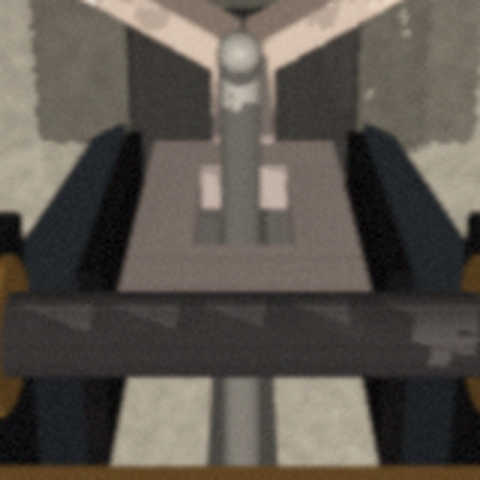

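Centred; about 2 mm more to contact. Lowering in fine steps.

Call:
play_rows:
  increments:
    - [0,0,-0.7,0,1]
    - [0,0,-0.5,0,1]
    - [0,0,-0.4,0,1]
    - [0,0,0,0,1]

```text
time_s: 31.28
ee_pos: [489.6, 278.0, 161.8]
ee_rot: [180.0, -0.0, -167.0]
force: [-1.0, 0.1, -3.5]
gripper_width: 39.6
```

Call:
play_rows:
  increments:
    - [0,0,-0.4,0,1]
    - [0,0,-0.4,0,1]
    - [0,0,0,0,1]

```text
time_s: 31.65
ee_pos: [489.7, 278.1, 161.4]
ee_rot: [180.0, 0.0, -167.1]
force: [0.1, -1.4, -0.3]
gripper_width: 40.0
```

Call:
play_rows:
  increments:
    - [0,0,-0.4,0,1]
    - [0,0,-0.2,0,1]
    - [0,0,0,0,1]

```text
time_s: 32.02
ee_pos: [489.8, 278.1, 161.2]
ee_rot: [180.0, 0.0, -167.0]
force: [-2.7, -0.4, 6.4]
gripper_width: 39.5
```

Hook bears about 9 N. I'll hold the tug and check.

Call:
play_rows:
  increments:
    - [0,0,0,0,1]
    - [0,0,0,0,1]
    - [0,0,0,0,1]
    - [0,0,0,0,1]

```text
time_s: 32.52
ee_pos: [489.8, 278.1, 161.2]
ee_rot: [180.0, 0.0, -167.0]
force: [-1.0, -0.5, 5.4]
gripper_width: 39.9
```

Run:
```python
from h import *
s=env.state();print(s['time_s'],s['ee_pos'],s['ee_rot'],s['force'],s['torque'],s['gripper_width'])
for n in('side','wrist'):
    im=env.grab_frame(n);cv2.imwrite(f'pics/{n}18.png',im[:,:,::-1])
crop('pics/side18.png','pics/s18c.png',170,100,310,240,4)
```

```text
32.525 [489.75864097 278.14644349 161.21809164] [ 1.79980640e+02  4.92526137e-02 -1.67047400e+02] [-0.98338083 -0.52871213  5.39389281] [-0.15562022  0.32645646 -0.01028769] 39.93798071135132
```

View pics/s18c.png

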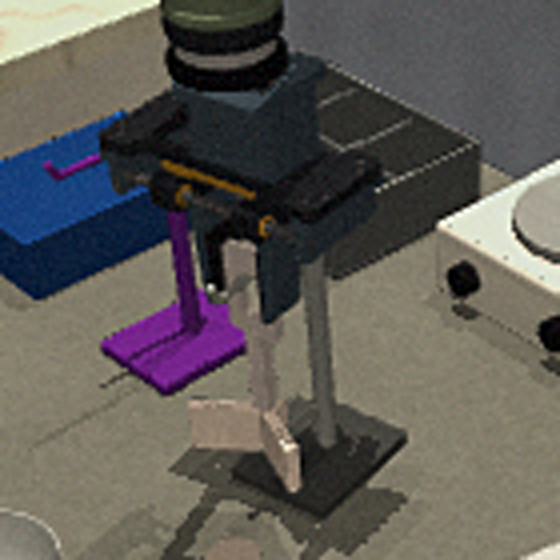

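Call:
play_rows:
  increments:
    - [0,0,-0.3,0,1]
    - [0,0,0,0,1]
    - [0,0,0,0,1]
    - [0,0,0.4,0,1]
    - [0,0,0.3,0,1]
    - [0,0,0,0,1]
    - [0,0,0,0,0.5]
    - [0,0,0,0,0.4]
    - [0,0,0,0,0]
    - [0,0,0,0,0]
    - [0,0,0,0,0]
    - [0,0,0,0,0]
    - [0,0,0,0,0]
    - [0,0,0,0,0]

```text
time_s: 34.38
ee_pos: [489.6, 278.1, 160.9]
ee_rot: [180.0, 0.0, -167.0]
force: [0.4, -0.5, -0.4]
gripper_width: 91.1
```

Run:
```python
from h import *
s=env.state();print(s['time_s'],s['ee_pos'],s['force'],s['gripper_width'])
im=env.grab_frame('wrist');cv2.imwrite('pics/w19.png',im[:,:,::-1])
```

```text
34.375 [489.62556063 278.07062681 160.88932446] [ 0.36351772 -0.47500923 -0.44094272] 91.06730702083556
```

View pics/w19.png

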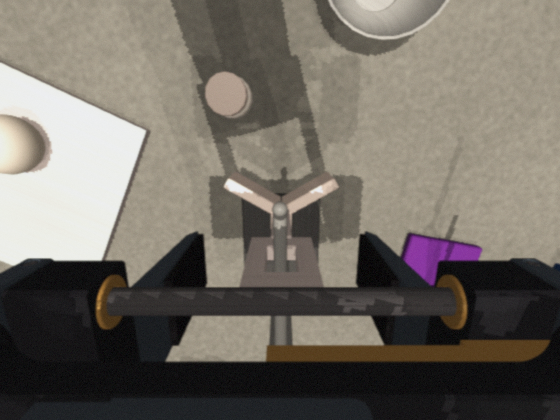

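Released, and the pusher hangs on the wire. Retreating straight up.

Call:
play_rows:
  increments:
    - [0,0,10,0,0]
    - [0,0,20,0,0]
    - [0,0,30,0,0]
    - [0,0,40,0,0]
    - [0,0,40,0,0]
    - [-20,-40,20,0,0]
    - [-20,-40,0,0,0]
    - [0,-40,0,0,0]
    - [0,0,0,0,0]
    - [0,0,0,0,0]

```text
time_s: 35.67
ee_pos: [449.8, 158.5, 321.4]
ee_rot: [180.0, 0.1, -167.1]
force: [-0.2, 0.1, -0.4]
gripper_width: 91.2
```

Run:
```python
from h import *
s=env.state();print(s['time_s'],s['ee_pos'],s['force'])
for n in('side','top'):
    im=env.grab_frame(n);cv2.imwrite(f'pics/{n}20.png',im[:,:,::-1])
```

```text
35.675 [449.83611805 158.47599807 321.42816544] [-0.17577874  0.0725566  -0.3872734 ]
```

View pics/side20.png

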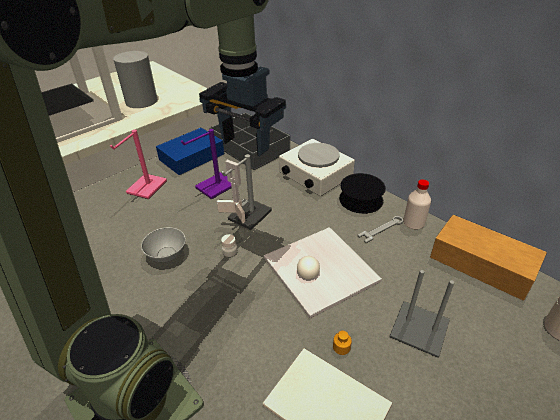

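View pics/top20.png

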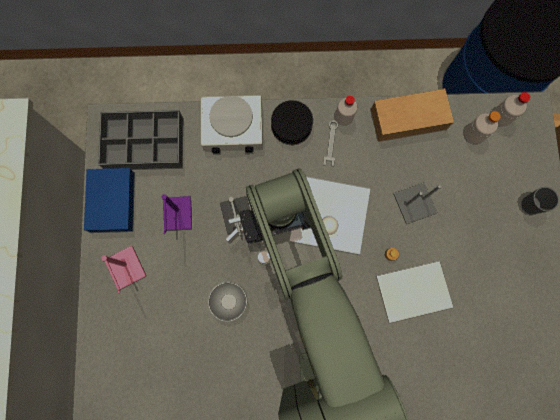

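The pusher hangs on the grey hook at side (232,190), the ball is in the pocket at (308,268), and the bystanders look unmoved. A short wait to confirm it is at rest, then I hand in.

Call:
play_rows:
  increments:
    - [0,0,0,0,0]
    - [0,0,0,0,0]
    - [0,0,0,0,0]
    - [0,0,0,0,0]
    - [0,0,0,0,0]
    - [0,0,0,0,0]
    - [0,0,0,0,0]
    - [0,0,0,0,0]

```text
time_s: 36.78
ee_pos: [449.6, 158.0, 320.9]
ee_rot: [180.0, 0.0, -167.1]
force: [0.1, -0.1, 0.2]
gripper_width: 91.4
```

Run:
```python
from h import *
im=env.grab_frame('side');cv2.imwrite('pics/side21.png',im[:,:,::-1])
a=cv2.imread('pics/side20.png').astype(int);b=cv2.imread('pics/side21.png').astype(int)
d=np.abs(a-b).max(2)
print('diff pusher',(d[150:230,215:255]>60).sum(),'ball',(d[250:285,290:325]>60).sum())
s0=cv2.imread('pics/side0.png').astype(int)
for n,(u0,v0,u1,v1) in dict(weight=(330,328,355,358),wrench=(355,210,406,245),bowl=(138,225,190,270),jar=(218,230,240,260)).items(): print(n,(np.abs(s0-b).max(2)[v0:v1,u0:u1]>60).sum())
crop('pics/side21.png','pics/s21c.png',200,130,330,290,4)
```

```text
diff pusher 1 ball 0
weight 0
wrench 0
bowl 159
jar 77
```

View pics/s21c.png

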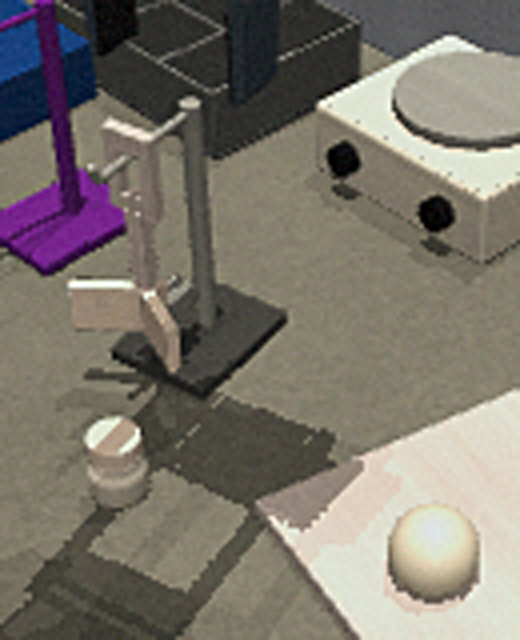

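```bash
python3 -c "
from workcell import env
print(env.job_done())"
```

```text
the job is handed in; nothing more can be done
None
```

I handed the job in at about 37 s. The white sphere is in the pocket and the pusher hangs by its slot on the grey hook. The hand-in gives no verdict, so what follows rests on my own checks.

- **Sphere:** I took the pusher from the stand by the tab's faces and pushed the sphere slowly into the pocket. The last wrist and side views put its centre within about 2 mm of the pocket, sunk, with a clear gap to the pusher's foot.
- **Hook:** I stood the pusher on the bench, gripped it again by the narrow edges and lowered it onto the wire at the seat point. I tugged it down to a measured load of about 8–9 N on the hook. After a slight further tug I didn't measure, I eased off and let go.
- **Final check:** Two side pictures about 1.1 s apart show the pusher hanging upright and not moving, and the sphere unmoved. The weight and wrench match their starting pictures. The jar and bowl areas showed pixel changes, which I put down to the arm's shadow because their outlines look unmoved.

**Disagreements:**
- **First grasp:** it closed on nothing. The images showed the fingertips about 30 mm higher than the tool description says, so I regrasped 28 mm lower. I used the measured height from then on.
- **Cameras:** side and top views differed by up to about 8 mm on the sphere. I relied on the wrist camera for the final alignments.

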